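# Put the carving gouges back into their tray lanes

### The job

Put the four carving gouges away in the shallow wooden tray: lay each one flat in the lane whose painted patch matches its handle colour, lengthwise, with its blade at the patch end. Set them down rather than dropping them, and leave the look-alike screwdriver (yellow handle) and dusting brush (red handle) where they lie.

Things in the scene. Friction and masses are not known exactly. Their poses are not given: they have to be found in the camera images.
- gouge_red: Carving gouge lying on a 3 mm green mat, blade roughly away from robot. All-red handle 80 long, 22 wide, 24 high; brass collar 8 long; flat steel blade flaring to 18 wide; 70 g, balanced about 15 mm ahead of the handle's middle. Origin: middle of the handle on its axis, 12 mm above what it lies on; +x along the tool to the blade (handle x -40 to +40, tip +95 mm), z up.
- gouge_yellow: Carving gouge lying on a 3 mm green mat, blade roughly away from robot. All-yellow handle 80 long, 22 wide, 24 high; brass collar 8 long; flat steel blade flaring to 18 wide; 70 g, balanced about 15 mm ahead of the handle's middle. Origin: middle of the handle on its axis, 12 mm above what it lies on; +x along the tool to the blade (handle x -40 to +40, tip +95 mm), z up.
- gouge_blue: Carving gouge lying on a 3 mm green mat, blade roughly away from robot. All-blue handle 80 long, 22 wide, 24 high; brass collar 8 long; flat steel blade flaring to 18 wide; 70 g, balanced about 15 mm ahead of the handle's middle. Origin: middle of the handle on its axis, 12 mm above what it lies on; +x along the tool to the blade (handle x -40 to +40, tip +95 mm), z up.
- gouge_black: Carving gouge lying on a 3 mm green mat, blade roughly away from robot. All-black handle 80 long, 22 wide, 24 high; brass collar 8 long; flat steel blade flaring to 18 wide; 70 g, balanced about 15 mm ahead of the handle's middle. Origin: middle of the handle on its axis, 12 mm above what it lies on; +x along the tool to the blade (handle x -40 to +40, tip +95 mm), z up.
- lane_red: Lane with the red patch, one of four side by side (62 mm apart) in a fixed wooden tray 177 x 254 mm. Inside 165 long (x), 56 wide (y); all walls 6 thick, 8 mm above the lane floor. Origin: centre of the lane floor, 5 mm above the table; +x along the lane to the end with the red patch (45 x 50 mm, x +34 to +80, 1 mm or less proud, look only); z up. Lane x axes are parallel.
- lane_yellow: Lane with the yellow patch, one of four side by side (62 mm apart) in a fixed wooden tray 177 x 254 mm. Inside 165 long (x), 56 wide (y); all walls 6 thick, 8 mm above the lane floor. Origin: centre of the lane floor, 5 mm above the table; +x along the lane to the end with the yellow patch (45 x 50 mm, x +34 to +80, 1 mm or less proud, look only); z up. Lane x axes are parallel.
- lane_blue: Lane with the blue patch, one of four side by side (62 mm apart) in a fixed wooden tray 177 x 254 mm. Inside 165 long (x), 56 wide (y); all walls 6 thick, 8 mm above the lane floor. Origin: centre of the lane floor, 5 mm above the table; +x along the lane to the end with the blue patch (45 x 50 mm, x +34 to +80, 1 mm or less proud, look only); z up. Lane x axes are parallel.
- lane_black: Lane with the black patch, one of four side by side (62 mm apart) in a fixed wooden tray 177 x 254 mm. Inside 165 long (x), 56 wide (y); all walls 6 thick, 8 mm above the lane floor. Origin: centre of the lane floor, 5 mm above the table; +x along the lane to the end with the black patch (45 x 50 mm, x +34 to +80, 1 mm or less proud, look only); z up. Lane x axes are parallel.
- screwdriver: Stubby screwdriver, the gouges' look-alike: yellow handle of the same size (80 x 22 x 24 mm) with a black end cap, thin round dark shaft (6 mm thick, 55 mm long), no brass collar. It lies among the gouges on the mat and does not belong in the tray. Origin: middle of the handle, on its axis, 12 mm above the mat; +x along the tool to its head.
- brush: Dusting brush, the gouges' look-alike: red handle of the same size (80 x 22 x 24 mm) with a pale wooden end cap, aluminium band 30 mm wide, pale flat bristle block; 132 mm overall. It lies among the gouges on the mat and does not belong in the tray. Origin: middle of the handle, on its axis, 12 mm above the mat; +x along the tool to its head.
Things that resemble listed ones, but are neither listed nor needed, are in the scene too. What is meant by the gouge_black is not turquoise, and is the larger of those in its own colour. What is shaped like the gouge_yellow but pink or turquoise is not meant.

How it is judged:
By the outcome, as a careful person would: the job done as asked, in the order asked, and still so for the second after the job is handed in, with the robot touching nothing.
It also fails if it takes over 112 s, if anything falls off the work surface, if the arm or the gripper's body presses on something with over 40 N, if the wrist force passes 120 N, or if a joint passes its speed limit or range.

### The arm

A 7-joint arm with a two-finger parallel gripper is mounted at the origin on the work surface. World frame = base frame: x ahead of the robot, y to its left, z up, the work surface at z = 0. Lengths are in m, angles in rad, forces in N, time in s.
With the tool pointing down it reaches from about 0.425 to 0.925 m from the base axis. Payload 6.8 kg.
Tool frame: the origin (TCP) lies at the very end of the fingers, on their centre line; the grasp point (between the pads) lies 19 mm behind it; z points along the fingers, y is the line along which they close (so a half turn about z gives the same grasp; the last joint's range is limited). The gripper opens to 85 mm and grips with 20 to 120 N. Pads are 22 mm wide; open, the fingers measure 114 mm over their backs; the gripper's body (76 mm by 85 mm) begins 54 mm behind the grasp point. The pads swing forward as they close: fully open they stand 13 mm farther back than shut.
Start: joints at [-1.395, 0.477, 0.022, 1.555, -0.011, 1.109, -0.083], TCP at [0.189, 0.648, 0.231] pointing down, gripper open.
Joint ranges: [-2.96, 2.96], [-0.34, 2.1], [-1.41, 1.46], [0.24, 2.44], [-1.37, 4.51], [0.17, 1.92], [-2.96, 2.96]. Speed limits (rad/s): [2.39, 2.39, 3.14, 3.14, 3.14, 3.14, 3.14].

### API

Orientations are given as a unit quaternion [w, x, y, z].
In Python, from station import bot gives the robot as it stands. The module is installed in compiled form; this text tells all that it offers.
- The arm moves only by the shell command python3 -m jog 'ROWS' [OPENING] [FORCE]. ROWS is JSON, a list of rows, each a list of 4 numbers: the shift along the tool's x, y, z in cm, then the turn about the tool's z in rad. In form: [[x, y, z, spin], ...]. A call has 1 to 20 rows; each row is the pose to reach, as a shift and turn from the pose commanded when the call began, along the tool's axes at that moment; what a row does not reach only later rows make up. A row lasts 1/12 s, in which the tool goes at most 41.7 mm and 7.16 degrees, less where a joint would pass 70% of its speed; a pose out of reach is approached as far as the arm can. A call with a gripper value outside its range is refused whole. OPENING is the closure, from -1 (fully open) to 1 (shut), set as the call begins (- or left out, the last holds). The fingers move at their own pace and stop on an object; FORCE is the grip in N (left out, the last holds). Time passes only in rows, so rows that repeat a pose let the fingers close. It gives the time, the measured TCP pose, the force, the opening and the grip force at its end, in the units of the state.
- bot.get_obs(): the state, without advancing time (a new reading comes with each control period).
- bot.read_camera(name): name is "scene" or "top"; returns a dict with "pixels" (420x560x3 uint8, red, green, blue), "depth" (420x560 float32, m along the optical axis (not along the pixel's ray), 0 where there is no reading), "fovy" (degrees; the focal length in pixels is half the picture's height over the tangent of half this angle, whatever the lens; pixels are square), "cx", "cy" (the principal point, pixels), "distortion" ([k1, k2, p1, p2, k3] as OpenCV has them; the pictures are not rectified), "pose" (4x4, takes a point from camera to world coordinates). Camera axes: x right, y down, z forward; pixel columns grow to the right and rows downward; lengths in m; the calibration is good to about 2 mm. A picture is of the moment at which its call begins.
- bot.hand_in(): hands the job in; it is judged then, once.
The state is a dict: "t": time; "q": joint angles; "joint_vel": joint speeds; "joint_torque": joint torques, N m; "eef_pos": TCP position; "tool_rot": TCP orientation; "contact_force": force on the tool from outside, world axes, zero at the start; "torque": the same for the moment, N m; "gripper_width": opening from 0.0 (shut) to 1.0 (fully open); "grasp_force": force on a finger pad.
Only numpy, scipy, OpenCV 4.12 (cv2) and the standard library are available. Lean on these libraries where they do the work, as an engineer would, in place of code of your own. Each camera call takes 0.05 s, during which the arm holds its last target. There are 200 camera calls.

## Working session

There is one attempt and no reset: what is moved stays moved. The work goes in short steps, Python scripts to look and compute and a shell command to move; the robot and the scene stay as the last step left them, time stands still between calls to the robot, and variables do not carry over. Pictures are saved under pics/ and viewed, at most 14 in all, crops included, and the job is handed in when it is done.

```bash
mkdir -p pics; cat > h.py <<'E'
import numpy as np, cv2
from station import bot
def K(c):
    f=c["pixels"].shape[0]/2/np.tan(np.radians(c["fovy"])/2)
    return np.array([[f,0,c["cx"]],[0,f,c["cy"]],[0,0,1.]])
def grab(n):
    c=bot.read_camera(n); np.savez(n+".npz",**c); return c
def load(n): return dict(np.load(n+".npz"))
def ray(c,u,v):
    p=cv2.undistortPoints(np.array([[[u,v]]],float),K(c),np.array(c["distortion"],float)).ravel()
    P=np.array(c["pose"]); return P[:3,3],P[:3,:3]@np.array([p[0],p[1],1.])
def atz(c,u,v,z):
    o,d=ray(c,u,v); return o+d*(z-o[2])/d[2]
def atdepth(c,u,v):
    o,d=ray(c,u,v); return o+d*np.median(c["depth"][int(v)-1:int(v)+2,int(u)-1:int(u)+2])
def two(c1,p1,c2,p2):
    o1,d1=ray(c1,*p1);o2,d2=ray(c2,*p2)
    s=np.linalg.lstsq(np.c_[d1,-d2],o2-o1,rcond=None)[0]
    a=o1+d1*s[0];b=o2+d2*s[1]; return (a+b)/2,np.linalg.norm(a-b)
E
python3 - <<'E'
from h import *
for n in("scene","top"):
    c=grab(n); cv2.imwrite(f"pics/{n}0.png",cv2.resize(c["pixels"][:,:,::-1],(800,600),interpolation=cv2.INTER_CUBIC)); print(n,np.round(c["pose"],3).tolist(),c["fovy"],c["distortion"])
o=bot.get_obs();print(o["t"],o["eef_pos"],o["tool_rot"],o["gripper_width"])
E
```

```text
scene [[0.569, 0.653, -0.499, 1.011], [0.822, -0.441, 0.36, -0.32], [0.015, -0.615, -0.788, 0.964], [0.0, 0.0, 0.0, 1.0]] 49.51465201822673 [-0.02119532  0.          0.          0.          0.        ]
top [[0.005, -0.997, 0.083, 0.359], [-1.0, -0.003, 0.019, 0.097], [-0.018, -0.083, -0.996, 1.149], [0.0, 0.0, 0.0, 1.0]] 56.56111559505243 [-0.07977965  0.          0.          0.          0.        ]
0.1 [0.1888784  0.64749641 0.23042077] [-6.37735261e-05  1.41427496e-01  9.89948278e-01 -8.15796484e-04] 1.0010113330641166
```

View pics/scene0.png

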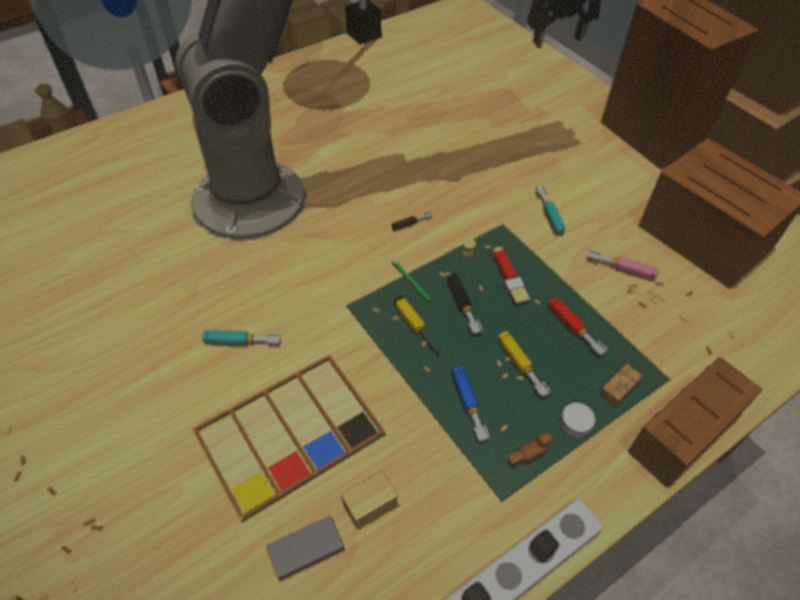

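View pics/top0.png

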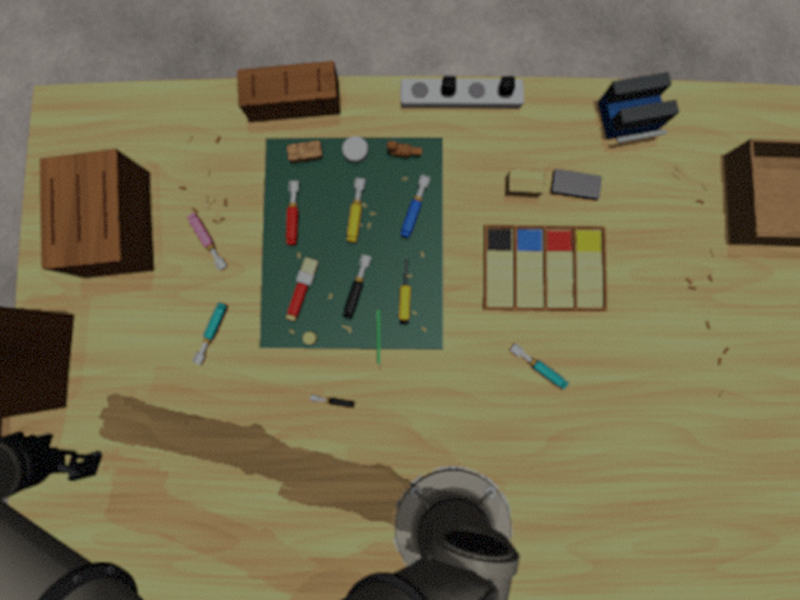

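The top view (800x600) shows the gouges: red (292,215), yellow (355,215), blue (414,207) and black (357,287). The screwdriver is at (405,293) and the brush at (302,289). A small black decoy sits at (332,402). The tray spans (484,226) to (606,310), with its patches at the far end in the order black, blue, red, yellow.

```bash
cat > seg.py <<'E'
from h import *
def seg(c,u,v,thr=38):
    im=cv2.cvtColor(c["pixels"],cv2.COLOR_RGB2LAB).astype(float)
    s=np.median(im[v-1:v+2,u-1:u+2].reshape(-1,3),0)
    w=np.array([.6,1.3,1.3]); m=(np.linalg.norm((im-s)*w,axis=2)<thr).astype(np.uint8)
    n,l=cv2.connectedComponents(m,connectivity=4)
    return l==l[v,u]
def fit(c,u,v,z,thr=38):
    m=seg(c,u,v,thr); vs,us=np.nonzero(m)
    P=np.array([atz(c,a,b,z)[:2] for a,b in zip(us,vs)])
    mu=P.mean(0); d=np.linalg.svd(P-mu)[2][0]; d*=np.sign(d[0])
    e=(P-mu)@d; q=(P-mu)@np.array([-d[1],d[0]])
    return mu+d*(e.max()+e.min())/2, mu, d, np.ptp(e),np.ptp(q), (us.mean(),vs.mean()), m
E
python3 - <<'E'
from seg import *
t=load("top");s=load("scene")
S={"red":((292,222),(568,315)),"yellow":((354,222),(514,350)),"blue":((410,221),(465,388)),"black":((353,297),(459,292)),
 "Lyel":((589,240),(253,493)),"Lred":((559,240),(289,471)),"Lblu":((530,240),(323,450)),"Lblk":((499,240),(357,430))}
for k,(a,b) in S.items():
    z=.006 if k[0]=="L" else .020
    thr=25 if "bla" in k or "blk" in k else 38
    r=[]
    for c,p in((t,a),(s,b)):
        f=fit(c,int(p[0]*.7),int(p[1]*.7),z,thr); r.append(f)
        print(k,"n",f[6].sum(),"mid",np.round(f[0],4),"mean",np.round(f[1],4),"yaw",round(np.arctan2(f[2][1],f[2][0]),3),"L,W",np.round(f[3:5],3))
    print("   two",np.round(two(t,r[0][5],s,r[1][5]),4) if 0 else [np.round(x,4) for x in two(t,r[0][5],s,r[1][5])])
def crop(c,x,y,w,h,f,n): cv2.imwrite(n,cv2.resize(c["pixels"][y:y+h,x:x+w,::-1],None,fx=f,fy=f,interpolation=cv2.INTER_CUBIC))
crop(t,180,90,132,160,3.75,"pics/tmat.png")
a=t["pixels"][150:225,330:430,::-1]; b=s["pixels"][240:370,130:275,::-1]
cv2.imwrite("pics/trays.png",np.hstack([cv2.resize(a,(400,300),interpolation=cv2.INTER_CUBIC), cv2.resize(b,(335,300),interpolation=cv2.INTER_CUBIC)]))
E
```

```text
red n 194 mid [0.6137 0.3326] mean [0.613  0.3326] yaw -0.008 L,W [0.078 0.022]
red n 215 mid [0.6103 0.3349] mean [0.6115 0.3349] yaw -0.024 L,W [0.08  0.022]
   two [array([0.6127, 0.3324, 0.0228]), np.float64(0.001)]
yellow n 193 mid [0.6208 0.2031] mean [0.6199 0.2032] yaw -0.124 L,W [0.083 0.022]
yellow n 224 mid [0.6176 0.2054] mean [0.6175 0.2054] yaw -0.136 L,W [0.083 0.021]
   two [array([0.6192, 0.2031, 0.0237]), np.float64(0.0005)]
blue n 212 mid [0.6273 0.0859] mean [0.6277 0.0857] yaw -0.336 L,W [0.08  0.024]
blue n 264 mid [0.6242 0.0877] mean [0.6257 0.0871] yaw -0.349 L,W [0.08  0.022]
   two [array([0.627 , 0.0858, 0.0227]), np.float64(0.0001)]
black n 258 mid [0.4581 0.204 ] mean [0.458 0.204] yaw -0.304 L,W [0.083 0.029]
black n 550 mid [0.4674 0.2014] mean [0.466 0.202] yaw -0.426 L,W [0.202 0.068]
   two [array([0.4598, 0.2063, 0.0089]), np.float64(0.003)]
Lyel n 298 mid [ 0.5824 -0.285 ] mean [ 0.5824 -0.2849] yaw -1.471 L,W [0.056 0.052]
Lyel n 523 mid [ 0.5822 -0.2842] mean [ 0.5822 -0.2848] yaw -1.55 L,W [0.054 0.049]
   two [array([ 0.5824, -0.2849,  0.0061]), np.float64(0.0001)]
Lred n 287 mid [ 0.5846 -0.2223] mean [ 0.5847 -0.2226] yaw -1.509 L,W [0.059 0.045]
Lred n 458 mid [ 0.5845 -0.2228] mean [ 0.5845 -0.2228] yaw -1.528 L,W [0.051 0.048]
   two [array([ 0.5846, -0.2227,  0.0058]), np.float64(0.0003)]
Lblu n 282 mid [ 0.5856 -0.1619] mean [ 0.5856 -0.1619] yaw -1.54 L,W [0.053 0.046]
Lblu n 408 mid [ 0.5841 -0.1605] mean [ 0.5841 -0.1607] yaw 1.492 L,W [0.052 0.047]
   two [array([ 0.5852, -0.1612,  0.0084]), np.float64(0.0002)]
Lblk n 236 mid [ 0.5867 -0.0992] mean [ 0.5867 -0.099 ] yaw -1.513 L,W [0.047 0.044]
Lblk n 373 mid [ 0.5849 -0.0986] mean [ 0.5849 -0.0988] yaw -1.476 L,W [0.052 0.047]
   two [array([ 0.5861, -0.099 ,  0.008 ]), np.float64(0.0009)]
```

View pics/trays.png

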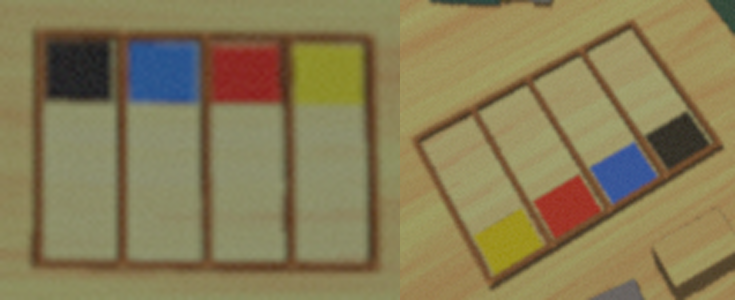

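View pics/tmat.png

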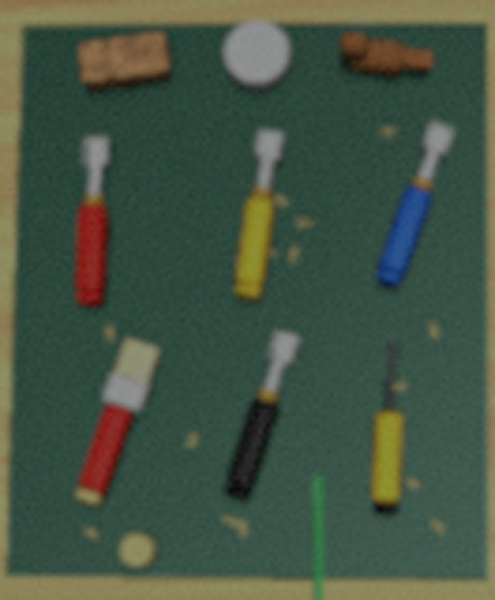

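The handles triangulate to z≈0.023, which fits a 24 mm handle on a 3 mm mat. The patches triangulate to z≈0.006–0.008. The lane yaw comes out at about -0.022. I'll write a helper that converts targets into tool-axis shifts.

```bash
cat > to.py <<'E'
import sys
from h import *
from scipy.spatial.transform import Rotation as R
G={"red":(.6127,.3325,-.015),"yellow":(.6192,.2033,-.128),"blue":(.6270,.0859,-.342),"black":(.458,.204,-.304)}
L={"yellow":(.5254,-.2842),"red":(.5272,-.2222),"blue":(.5286,-.1602),"black":(.5300,-.0982)}
def go(x,y,z,psi):
    o=bot.get_obs(); r=R.from_quat(np.roll(o["tool_rot"],-1)).as_matrix()
    d=r.T@(np.array([x,y,z])-o["eef_pos"])*100
    yaw=np.arctan2(r[1,0],r[0,0]); s=-(psi-yaw); s=(s+np.pi/2)%np.pi-np.pi/2
    print("rows",np.round(d,2),"spin",round(s,3)," tilt",np.round(r[:,2],3),"q",np.round(o["q"],2),"t",round(o["t"],2))
def pick(k,z,a=.015):
    x,y,p=G[k]; go(x+a*np.cos(p),y+a*np.sin(p),z,p)
def place(k,z,a=.015,off=-.0275):
    x,y=L[k]; p=-.022; go(x+(a+off)*np.cos(p),y+(a+off)*np.sin(p),z,p)
if __name__=="__main__": globals()[sys.argv[1]](sys.argv[2],float(sys.argv[3]))
E
python3 to.py pick red .10
```

```text
rows [-50.95 -17.95  13.08] spin -0.269  tilt [-0.    -0.002 -1.   ] q [-1.4   0.48  0.02  1.56 -0.01  1.11 -0.08] t 0.1
```

```bash
python3 -m jog '[[-51,-18,13,-0.27],[-51,-18,13,-0.27],[-51,-18,13,-0.27],[-51,-18,13,-0.27],[-51,-18,13,-0.27],[-51,-18,13,-0.27],[-51,-18,13,-0.27],[-51,-18,13,-0.27],[-51,-18,13,-0.27],[-51,-18,13,-0.27],[-51,-18,13,-0.27],[-51,-18,13,-0.27],[-51,-18,13,-0.27],[-51,-18,13,-0.27],[-51,-18,13,-0.27],[-51,-18,13,-0.27],[-51,-18,13,-0.27],[-51,-18,13,-0.27],[-51,-18,13,-0.27]]' -0.4 60; python3 to.py pick red .011
```

```text
t: 1.68
eef_pos: [0.6269, 0.3345, 0.1017]
tool_rot: [-0.0, 0.005, 1.0, 0.001]
contact_force: [0.2, 0.0, -0.1]
gripper_width: 0.704
grasp_force: 0.0
rows [-0.09 -0.23  9.07] spin 0.004  tilt [-0.     0.001 -1.   ] q [-0.61  0.66  0.05  1.57 -0.04  0.92  1.01] t 1.68
```

```bash
python3 -m jog '[[0,-0.1,3,0],[0,-0.1,6,0],[0,-0.1,7.5,0],[0,-0.1,8.5,0],[0,-0.1,9,0],[0,-0.1,9,0],[0,-0.1,9,0]]'; python3 to.py pick red .011; python3 - <<'E'
from h import *
c=grab("scene"); cv2.imwrite("pics/s1.png",cv2.resize(c["pixels"][150:290,300:480,::-1],None,fx=4,fy=4,interpolation=cv2.INTER_CUBIC))
E
```

```text
t: 2.27
eef_pos: [0.6288, 0.332, 0.0124]
tool_rot: [0.001, 0.007, 1.0, 0.0]
contact_force: [0.1, 0.3, -0.2]
gripper_width: 0.699
grasp_force: 0.0
rows [0.11 0.03 0.13] spin 0.001  tilt [ 0.001  0.001 -1.   ] q [-0.6   0.77  0.04  1.6  -0.04  0.77  1.02] t 2.27
```

View pics/s1.png

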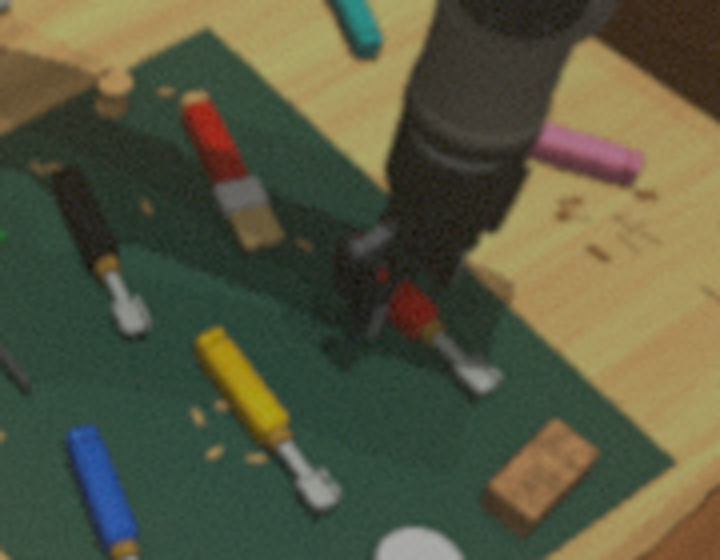

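The fingers straddle the red handle just behind its front end, at crop pixel (400,300). Closing and lifting.

```bash
python3 -m jog '[[0,0,0.1,0],[0,0,0.1,0],[0,0,0.1,0],[0,0,0.1,0],[0,0,0.1,0],[0,0,0.1,0],[0,0,0.1,0],[0,0,0.1,0],[0,0,-1,0],[0,0,-3,0],[0,0,-6,0],[0,0,-8,0],[0,0,-8,0],[0,0,-8,0]]' 1 60; python3 to.py place red .09; python3 - <<'E'
from h import *
c=grab("scene"); cv2.imwrite("pics/s2.png",cv2.resize(c["pixels"][100:290,290:500,::-1],None,fx=3,fy=3,interpolation=cv2.INTER_CUBIC))
E
```

```text
t: 3.48
eef_pos: [0.6289, 0.3317, 0.0931]
tool_rot: [0.001, 0.007, 1.0, 0.001]
contact_force: [-0.4, -0.6, -0.8]
gripper_width: 0.245
grasp_force: 60.5
rows [ 10.65 -55.52   0.21] spin 0.008  tilt [ 0.002  0.001 -1.   ] q [-0.61  0.67  0.05  1.57 -0.04  0.9   1.01] t 3.48
```

View pics/s2.png

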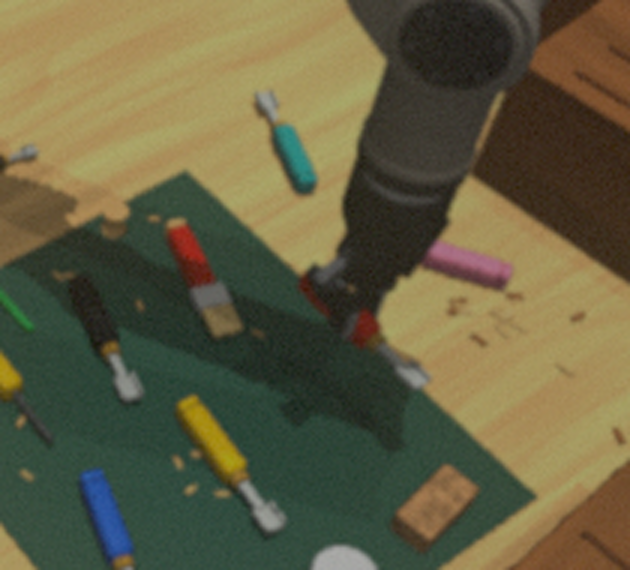

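Red is held level. Now over to its lane.

```bash
python3 -m jog '[[0.4,-2,-0.5,0],[1.1,-6,-1,0],[1.9,-10,-1,0],[2.6,-14,-1,0],[3.4,-18,-1,0],[4.2,-22,-1,0],[5,-26,-1,0],[5.7,-30,-1,0],[6.5,-34,-1,0],[7.3,-38,-1,0],[8,-42,-1,0],[8.8,-46,-1,0],[9.6,-50,-0.5,0],[10.2,-53.5,0,0],[10.6,-55.5,0,0],[10.6,-55.5,0,0],[10.6,-55.5,0,0],[10.6,-55.5,0,0]]'; python3 to.py place red .013
```

```text
t: 5.03
eef_pos: [0.5141, -0.2208, 0.0903]
tool_rot: [-0.001, 0.006, 1.0, 0.001]
contact_force: [-0.1, 0.8, -1.4]
gripper_width: 0.239
grasp_force: 60.5
rows [-0.08 -0.13  7.73] spin 0.009  tilt [-0.002  0.001 -1.   ] q [ 0.22  0.47  0.1   1.96 -0.07  0.72  1.91] t 5.03
```

```bash
python3 -m jog '[[0,-0.1,2,0],[0,-0.1,4.5,0],[0,-0.1,6,0],[0,-0.1,7,0],[0,-0.1,7.4,0],[0,-0.1,7.5,0],[0,-0.1,7.6,0],[0,-0.1,7.6,0],[0,-0.1,7.6,0]]'; python3 - <<'E'
from h import *
c=grab("scene"); cv2.imwrite("pics/s3.png",cv2.resize(c["pixels"][200:370,110:300,::-1],None,fx=3.5,fy=3.5,interpolation=cv2.INTER_CUBIC))
E
```

```text
t: 5.78
eef_pos: [0.5152, -0.2232, 0.0161]
tool_rot: [0.001, 0.007, 1.0, -0.0]
contact_force: [-0.1, -0.6, -0.2]
gripper_width: 0.236
grasp_force: 60.5
```

View pics/s3.png

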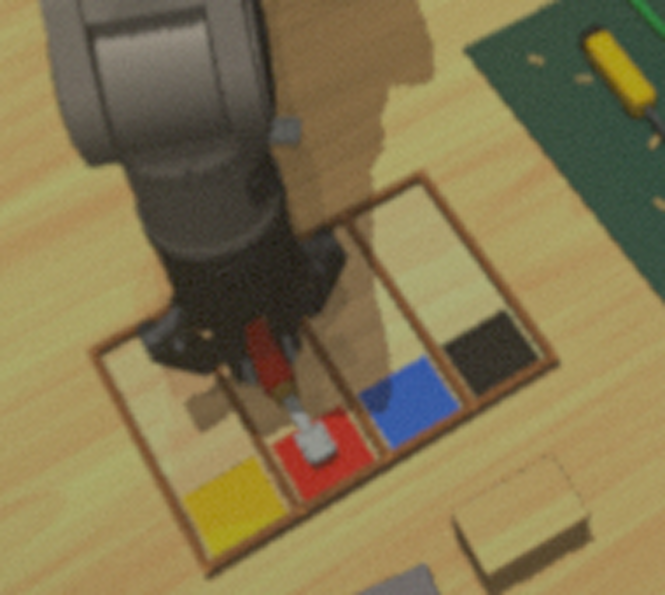

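Red is over its lane, with the blade over the red patch at (315,440). Lowering the last few millimetres.

```bash
python3 -m jog '[[0,0,0.1,0],[0,0,0.2,0],[0,0,0.25,0],[0,0,0.25,0],[0,0,0.25,0]]'
```

```text
t: 6.25
eef_pos: [0.5147, -0.2232, 0.0132]
tool_rot: [0.0, 0.007, 1.0, -0.0]
contact_force: [-2.2, 0.8, 5.5]
gripper_width: 0.241
grasp_force: 61.3
```

Contact at 5.5 N. Releasing and rising.

```bash
python3 -m jog '[[0,0,0,0],[0,0,0,0],[0,0,0,0],[0,0,0,0],[0,0,-0.5,0],[0,0,-2,0],[0,0,-5,0],[0,0,-8,0],[0,0,-9,0],[0,0,-9,0]]' 0.1; python3 to.py pick yellow .09
```

```text
t: 7.08
eef_pos: [0.5165, -0.2239, 0.1059]
tool_rot: [0.003, 0.007, 1.0, -0.001]
contact_force: [0.2, -0.1, -0.2]
gripper_width: 0.449
grasp_force: 0.0
rows [-11.14  42.69   1.59] spin 0.114  tilt [ 0.006 -0.002 -1.   ] q [ 0.22  0.45  0.1   1.95 -0.07  0.75  1.91] t 7.08
```

```bash
python3 -m jog '[[-11,42.7,1.3,0.114],[-11,42.7,1.3,0.114],[-11,42.7,1.3,0.114],[-11,42.7,1.3,0.114],[-11,42.7,1.3,0.114],[-11,42.7,1.3,0.114],[-11,42.7,1.3,0.114],[-11,42.7,1.3,0.114],[-11,42.7,1.3,0.114],[-11,42.7,1.3,0.114],[-11,42.7,1.3,0.114],[-11,42.7,1.3,0.114],[-11,42.7,1.3,0.114],[-11,42.7,1.3,0.114],[-11,42.7,1.3,0.114]]' -0.4; python3 to.py pick yellow .011; python3 - <<'E'
from h import *
c=grab("scene"); cv2.imwrite("pics/s4.png",cv2.resize(c["pixels"][140:400,110:430,::-1],None,fx=2.3,fy=2.3,interpolation=cv2.INTER_CUBIC))
E
```

```text
t: 8.33
eef_pos: [0.6301, 0.1998, 0.0891]
tool_rot: [-0.001, 0.065, 0.998, -0.001]
contact_force: [-0.8, 0.3, 0.1]
gripper_width: 0.702
grasp_force: 0.0
rows [-0.39  0.22  7.81] spin -0.002  tilt [-0.001 -0.002 -1.   ] q [-0.46  0.61  0.09  1.71 -0.07  0.83  1.09] t 8.33
```

View pics/s4.png

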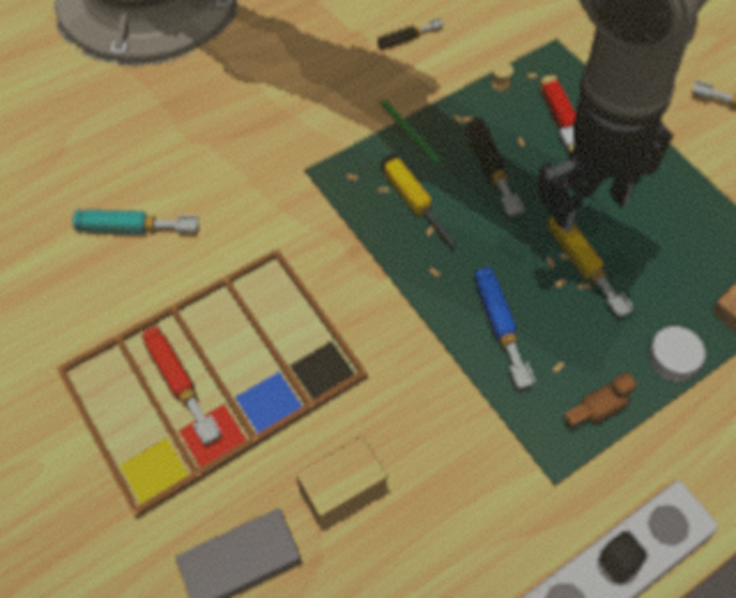

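Red lies well inside its lane at (180,385), and the gripper is over yellow. Descending.

```bash
python3 -m jog '[[-0.3,0.1,3,0],[-0.3,0.1,5.5,0],[-0.3,0.1,7,0],[-0.3,0.1,7.6,0],[-0.3,0.1,7.8,0],[-0.3,0.1,7.8,0],[-0.3,0.1,7.8,0]]'; python3 to.py pick yellow .011
```

```text
t: 8.97
eef_pos: [0.6345, 0.203, 0.0131]
tool_rot: [0.001, 0.064, 0.998, 0.0]
contact_force: [0.8, -0.1, 0.6]
gripper_width: 0.698
grasp_force: 0.0
rows [ 0.02 -0.17  0.21] spin -0.0  tilt [ 0.002  0.001 -1.   ] q [-0.45  0.71  0.07  1.72 -0.07  0.71  1.1 ] t 8.97
```

```bash
python3 -m jog '[[0,-0.15,0.1,0],[0,-0.15,0.1,0],[0,-0.15,0.1,0],[0,-0.15,0.1,0],[0,-0.15,0.1,0],[0,-0.15,0.1,0],[0,-0.15,0.1,0],[0,-0.15,0.1,0],[0,-0.15,-1,0],[0,-0.15,-3,0],[0,-0.15,-6,0],[0,-0.15,-8,0],[0,-0.15,-8,0],[0,-0.15,-8,0]]' 1 60; python3 to.py place yellow .09
```

```text
t: 10.13
eef_pos: [0.6341, 0.2018, 0.0935]
tool_rot: [0.001, 0.064, 0.998, 0.001]
contact_force: [-0.8, 0.4, -1.6]
gripper_width: 0.241
grasp_force: 60.0
rows [  5.83 -49.72   0.27] spin -0.106  tilt [ 0.003  0.001 -1.   ] q [-0.46  0.6   0.09  1.7  -0.07  0.84  1.09] t 10.13
```

```bash
python3 -m jog '[[0.2,-2,-0.5,0],[0.7,-6,-1,0],[1.2,-10,-1,-0.01],[1.6,-14,-1,-0.03],[2.1,-18,-1,-0.04],[2.6,-22,-1,-0.05],[3.1,-26,-1,-0.06],[3.5,-30,-1,-0.07],[4,-34,-1,-0.08],[4.5,-38,-1,-0.09],[4.9,-42,-1,-0.1],[5.4,-46,-0.5,-0.106],[5.7,-48.5,0,-0.106],[5.8,-49.7,0,-0.106],[5.8,-49.7,0,-0.106],[5.8,-49.7,0,-0.106],[5.8,-49.7,0,-0.106],[5.8,-49.7,0,-0.106]]'; python3 to.py place yellow .013
```

```text
t: 11.63
eef_pos: [0.5134, -0.2815, 0.0917]
tool_rot: [0.0, 0.009, 1.0, 0.001]
contact_force: [0.6, 0.9, -0.3]
gripper_width: 0.239
grasp_force: 60.0
rows [ 0.04 -0.25  7.87] spin 0.004  tilt [ 0.     0.001 -1.   ] q [ 0.31  0.5   0.11  1.9  -0.08  0.75  2.02] t 11.63
```

```bash
python3 -m jog '[[0,-0.1,2,0],[0,-0.1,4.5,0],[0,-0.1,6,0],[0,-0.1,7,0],[0,-0.1,7.4,0],[0,-0.1,7.5,0],[0,-0.1,7.6,0],[0,-0.1,7.65,0],[0,-0.1,7.7,0],[0,-0.1,7.7,0],[0,-0.1,7.7,0]]'; python3 to.py place yellow .0132
```

```text
t: 12.55
eef_pos: [0.5127, -0.2852, 0.0153]
tool_rot: [0.0, 0.011, 1.0, -0.0]
contact_force: [-1.1, -1.0, -1.7]
gripper_width: 0.239
grasp_force: 60.0
rows [-0.02  0.13  0.21] spin 0.0  tilt [ 0.001 -0.    -1.   ] q [ 0.33  0.62  0.09  1.92 -0.09  0.61  2.03] t 12.55
```

```bash
python3 -m jog '[[0,0,0.1,0],[0,0,0.15,0],[0,0,0.2,0],[0,0,0.2,0],[0,0,0.2,0]]'
```

```text
t: 12.97
eef_pos: [0.5126, -0.2852, 0.0138]
tool_rot: [0.0, 0.011, 1.0, -0.0]
contact_force: [-2.6, 0.8, 9.0]
gripper_width: 0.243
grasp_force: 61.2
```

```bash
python3 -m jog '[[0,0,0,0],[0,0,0,0],[0,0,0,0],[0,0,0,0],[0,0,-0.5,0],[0,0,-2,0],[0,0,-5,0],[0,0,-8,0],[0,0,-9,0],[0,0,-9,0],[0,0,-9,0]]' 0.1; python3 to.py pick blue .09
```

```text
t: 13.88
eef_pos: [0.5125, -0.2851, 0.1031]
tool_rot: [0.0, 0.011, 1.0, -0.0]
contact_force: [0.3, -0.3, -0.3]
gripper_width: 0.451
grasp_force: 0.0
rows [-12.06  36.87   1.31] spin 0.32  tilt [ 0.001 -0.    -1.   ] q [ 0.31  0.48  0.11  1.89 -0.08  0.77  2.02] t 13.88
```

```bash
python3 -m jog '[[-12,36.9,1.3,0.32],[-12,36.9,1.3,0.32],[-12,36.9,1.3,0.32],[-12,36.9,1.3,0.32],[-12,36.9,1.3,0.32],[-12,36.9,1.3,0.32],[-12,36.9,1.3,0.32],[-12,36.9,1.3,0.32],[-12,36.9,1.3,0.32],[-12,36.9,1.3,0.32],[-12,36.9,1.3,0.32],[-12,36.9,1.3,0.32],[-12,36.9,1.3,0.32],[-12,36.9,1.3,0.32],[-12,36.9,1.3,0.32]]' -0.4; python3 to.py pick blue .011
```

```text
t: 15.13
eef_pos: [0.6401, 0.079, 0.0896]
tool_rot: [-0.0, 0.171, 0.985, -0.001]
contact_force: [0.6, -0.1, -0.3]
gripper_width: 0.702
grasp_force: 0.0
rows [-0.04  0.22  7.86] spin -0.003  tilt [-0.001 -0.001 -1.   ] q [-0.33  0.59  0.16  1.75 -0.12  0.81  1.1 ] t 15.13
```

```bash
python3 -m jog '[[0,0.1,3,0],[0,0.1,5.5,0],[0,0.1,7,0],[0,0.1,7.6,0],[0,0.1,7.8,0],[0,0.1,7.8,0],[0,0.1,7.8,0]]'; python3 to.py pick blue .011
```

```text
t: 15.72
eef_pos: [0.6417, 0.0819, 0.013]
tool_rot: [0.001, 0.17, 0.985, 0.0]
contact_force: [-0.8, -0.4, 0.8]
gripper_width: 0.702
grasp_force: 0.0
rows [ 0.02 -0.11  0.2 ] spin -0.0  tilt [ 0.002  0.    -1.   ] q [-0.32  0.69  0.13  1.78 -0.14  0.68  1.12] t 15.72
```

```bash
python3 -m jog '[[0,-0.1,0.1,0],[0,-0.1,0.1,0],[0,-0.1,0.1,0],[0,-0.1,0.1,0],[0,-0.1,0.1,0],[0,-0.1,0.1,0],[0,-0.1,0.1,0],[0,-0.1,0.1,0],[0,-0.1,-1,0],[0,-0.1,-3,0],[0,-0.1,-6,0],[0,-0.1,-8,0],[0,-0.1,-8,0],[0,-0.1,-8,0]]' 1 60; python3 to.py place blue .09
```

```text
t: 16.88
eef_pos: [0.6413, 0.0814, 0.0936]
tool_rot: [0.001, 0.17, 0.985, 0.001]
contact_force: [-0.6, 1.6, -0.9]
gripper_width: 0.242
grasp_force: 59.7
rows [  3.71 -26.93   0.3 ] spin -0.32  tilt [ 0.003  0.001 -1.   ] q [-0.34  0.58  0.16  1.75 -0.12  0.82  1.1 ] t 16.88
```

```bash
python3 -m jog '[[0.2,-2,-0.5,-0.02],[0.8,-6,-1,-0.08],[1.4,-10,-1,-0.13],[1.9,-14,-1,-0.18],[2.5,-18,-1,-0.24],[3,-22,-0.5,-0.3],[3.5,-25,0,-0.32],[3.7,-26.9,0,-0.32],[3.7,-26.9,0.2,-0.32],[3.7,-26.9,0.2,-0.32],[3.7,-26.9,0.2,-0.32],[3.7,-26.9,0.2,-0.32]]'; python3 to.py place blue .013
```

```text
t: 17.88
eef_pos: [0.5158, -0.1582, 0.0894]
tool_rot: [-0.0, 0.01, 1.0, 0.0]
contact_force: [0.7, 0.7, -0.9]
gripper_width: 0.245
grasp_force: 59.7
rows [-0.03 -0.18  7.64] spin 0.002  tilt [-0.     0.001 -1.   ] q [ 0.1   0.44  0.1   2.   -0.07  0.7   1.79] t 17.88
```

```bash
python3 -m jog '[[0,-0.1,2,0],[0,-0.1,4.5,0],[0,-0.1,6,0],[0,-0.1,7,0],[0,-0.1,7.3,0],[0,-0.1,7.4,0],[0,-0.1,7.5,0],[0,-0.1,7.5,0],[0,-0.1,7.5,0]]'; python3 to.py place blue .0132
```

```text
t: 18.63
eef_pos: [0.5161, -0.1609, 0.0156]
tool_rot: [0.001, 0.011, 1.0, -0.0]
contact_force: [0.9, -0.6, -0.8]
gripper_width: 0.24
grasp_force: 59.7
rows [-0.    0.1   0.24] spin 0.0  tilt [ 0.002 -0.    -1.   ] q [ 0.12  0.56  0.08  2.03 -0.08  0.55  1.81] t 18.63
```

```bash
python3 -m jog '[[0,0,0.1,0],[0,0,0.15,0],[0,0,0.2,0],[0,0,0.2,0],[0,0,0.2,0]]'
```

```text
t: 19.05
eef_pos: [0.5157, -0.1609, 0.0137]
tool_rot: [0.0, 0.011, 1.0, 0.0]
contact_force: [-1.0, 0.4, 8.2]
gripper_width: 0.241
grasp_force: 60.9
```

```bash
python3 -m jog '[[0,0,0,0],[0,0,0,0],[0,0,0,0],[0,0,0,0],[0,0,-0.5,0],[0,0,-2,0],[0,0,-5,0],[0,0,-8,0],[0,0,-9,0],[0,0,-9,0],[0,0,-9,0]]' 0.1; python3 to.py pick black .09; python3 - <<'E'
from seg import *
t=grab("top"); s=grab("scene")
f=fit(t,int(353*.7),int(297*.7),.021,25); print(f[:5])
cv2.imwrite("pics/s5.png",cv2.resize(s["pixels"][140:380,110:430,::-1],None,fx=2.4,fy=2.4,interpolation=cv2.INTER_CUBIC))
E
```

```text
t: 19.97
eef_pos: [0.5155, -0.1607, 0.1031]
tool_rot: [0.001, 0.011, 1.0, -0.0]
contact_force: [0.7, 0.2, -0.6]
gripper_width: 0.446
grasp_force: 0.0
rows [ 5.1  35.92  1.3 ] spin 0.282  tilt [ 0.001 -0.    -1.   ] q [ 0.1   0.42  0.1   2.   -0.06  0.73  1.8 ] t 19.97
(array([0.45792931, 0.20368384]), array([0.45815169, 0.20361479]), array([ 0.95503362, -0.29649752]), np.float64(0.08263843681443536), np.float64(0.025709707245638935))
```

View pics/s5.png

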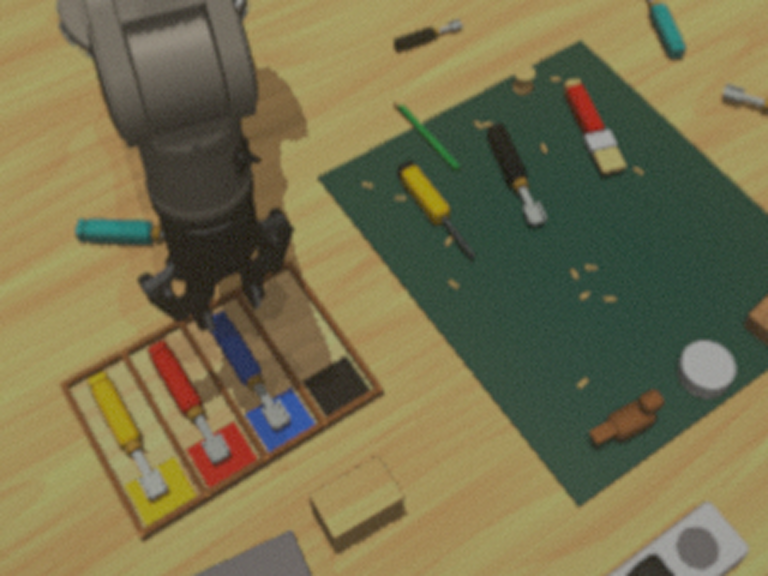

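Yellow (115,415), red (178,380) and blue (237,350) are all seated in their lanes. The real black gouge is at (507,155). Its brush and screwdriver neighbours haven't moved.

```bash
python3 -m jog '[[5.1,35.9,1.2,0.285],[5.1,35.9,1.2,0.285],[5.1,35.9,1.2,0.285],[5.1,35.9,1.2,0.285],[5.1,35.9,1.2,0.285],[5.1,35.9,1.2,0.285],[5.1,35.9,1.2,0.285],[5.1,35.9,1.2,0.285],[5.1,35.9,1.2,0.285],[5.1,35.9,1.2,0.285],[5.1,35.9,1.2,0.285],[5.1,35.9,1.2,0.285],[5.1,35.9,1.2,0.285],[5.1,35.9,1.2,0.285],[5.1,35.9,1.2,0.285]]' -0.4; python3 to.py pick black .011
```

```text
t: 21.32
eef_pos: [0.4725, 0.1977, 0.0907]
tool_rot: [-0.0, 0.154, 0.988, -0.0]
contact_force: [-0.4, 0.3, 0.1]
gripper_width: 0.702
grasp_force: 0.0
rows [0.07 0.17 7.97] spin -0.005  tilt [-0.    -0.001 -1.   ] q [-0.6   0.4   0.1   2.07 -0.06  0.68  0.8 ] t 21.32
```

```bash
python3 -m jog '[[0,0.1,3,0],[0,0.1,5.5,0],[0,0.1,7,0],[0,0.1,7.7,0],[0,0.1,7.9,0],[0,0.1,7.9,0],[0,0.1,7.9,0]]'; python3 to.py pick black .011
```

```text
t: 21.9
eef_pos: [0.4733, 0.2002, 0.0126]
tool_rot: [0.001, 0.153, 0.988, 0.0]
contact_force: [-0.4, 0.8, -0.3]
gripper_width: 0.703
grasp_force: 0.0
rows [ 0.07 -0.1   0.16] spin -0.003  tilt [ 0.001  0.001 -1.   ] q [-0.58  0.54  0.08  2.09 -0.08  0.51  0.82] t 21.9
```

```bash
python3 -m jog '[[0,-0.1,0.1,0],[0,-0.1,0.1,0],[0,-0.1,0.1,0],[0,-0.1,0.1,0],[0,-0.1,0.1,0],[0,-0.1,0.1,0],[0,-0.1,0.1,0],[0,-0.1,0.1,0],[0,-0.1,-1,0],[0,-0.1,-3,0],[0,-0.1,-6,0],[0,-0.1,-8,0],[0,-0.1,-8,0],[0,-0.1,-8,0]]' 1 60; python3 to.py place black .09
```

```text
t: 23.07
eef_pos: [0.473, 0.1997, 0.0934]
tool_rot: [0.001, 0.153, 0.988, 0.001]
contact_force: [0.2, 0.5, -0.9]
gripper_width: 0.244
grasp_force: 58.9
rows [-13.23 -27.03   0.3 ] spin -0.285  tilt [ 0.003  0.002 -1.   ] q [-0.6   0.4   0.1   2.07 -0.06  0.68  0.8 ] t 23.07
```

```bash
python3 -m jog '[[-0.9,-1.8,-0.5,-0.02],[-2.5,-5.2,-1,-0.06],[-4.2,-8.6,-1,-0.1],[-5.9,-12,-1,-0.14],[-7.6,-15.4,-1,-0.18],[-9.2,-18.8,-1,-0.22],[-10.9,-22.2,-0.5,-0.26],[-12.4,-25.3,0,-0.285],[-13.2,-27,0.2,-0.285],[-13.2,-27,0.2,-0.285],[-13.2,-27,0.2,-0.285],[-13.2,-27,0.2,-0.285]]'; python3 to.py place black .013
```

```text
t: 24.07
eef_pos: [0.5157, -0.0971, 0.089]
tool_rot: [-0.001, 0.011, 1.0, 0.0]
contact_force: [-0.6, 0.8, -0.6]
gripper_width: 0.241
grasp_force: 58.9
rows [-0.19 -0.09  7.6 ] spin 0.001  tilt [-0.002  0.001 -1.   ] q [-0.01  0.42  0.1   2.04 -0.06  0.69  1.68] t 24.07
```

```bash
python3 -m jog '[[-0.1,0,2,0],[-0.1,0,4.5,0],[-0.1,0,6,0],[-0.1,0,7,0],[-0.1,0,7.3,0],[-0.1,0,7.4,0],[-0.1,0,7.45,0],[-0.1,0,7.45,0],[-0.1,0,7.45,0]]'; python3 to.py place black .0132
```

```text
t: 24.82
eef_pos: [0.5182, -0.0981, 0.0161]
tool_rot: [0.001, 0.011, 1.0, -0.0]
contact_force: [-0.8, 0.2, -1.3]
gripper_width: 0.241
grasp_force: 58.9
rows [0.07 0.01 0.29] spin 0.0  tilt [ 0.002 -0.    -1.   ] q [ 0.01  0.55  0.08  2.06 -0.08  0.53  1.69] t 24.82
```

```bash
python3 -m jog '[[0,0,0.1,0],[0,0,0.2,0],[0,0,0.25,0],[0,0,0.25,0],[0,0,0.25,0]]'
```

```text
t: 25.23
eef_pos: [0.5179, -0.0981, 0.0137]
tool_rot: [0.0, 0.011, 1.0, 0.0]
contact_force: [-2.8, 0.1, 7.8]
gripper_width: 0.241
grasp_force: 60.1
```

Release, rise, then back away so the tray is in view.

```bash
python3 -m jog '[[0,0,0,0],[0,0,0,0],[0,0,0,0],[0,0,0,0],[0,0,-0.5,0],[0,0,-2,0],[0,0,-5,0],[0,0,-9,0],[0,3,-13,0],[0,7,-15,0],[0,11,-15,0],[0,15,-15,0],[0,19,-15,0],[0,22,-15,0],[0,22,-15,0],[0,22,-15,0]]' 0.1; python3 - <<'E'
from h import *
t=grab("top"); s=grab("scene")
a=cv2.resize(s["pixels"][140:380,110:430,::-1],(400,300),interpolation=cv2.INTER_CUBIC)
b=cv2.resize(t["pixels"][150:225,330:430,::-1],(400,300),interpolation=cv2.INTER_CUBIC)
cv2.imwrite("pics/s6.png",np.hstack([a,b]))
E
```

```text
t: 26.57
eef_pos: [0.5219, 0.1246, 0.163]
tool_rot: [0.0, 0.008, 1.0, 0.0]
contact_force: [0.1, -0.5, 0.0]
gripper_width: 0.446
grasp_force: 0.0
```

View pics/s6.png

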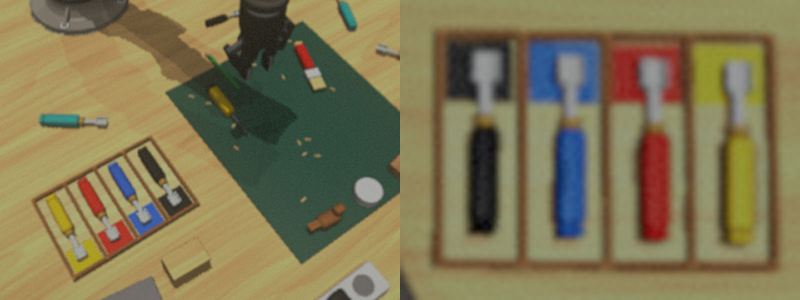

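All four gouges lie flat in their own lanes, blades on the patches. In the right half, black is at (485,140), blue (570,145), red (655,150) and yellow (738,150). The screwdriver and brush are where they started.

```bash
python3 -c "
from station import bot
print(bot.hand_in())"
```

```text
the job is handed in; nothing more can be done
None
```

I set all four gouges down flat in their matching lanes with blades at the patch ends, left the screwdriver and brush where they lay, and handed the job in at about 27 s of the allowed 112 s; no verdict came back.

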